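# Put the stacked check weights back into their storage blocks

## Robot

A 7-joint arm with a two-finger parallel gripper is mounted at the origin on a cart in front of the work surface, level with it; the furniture and walls round the work are solid. World frame = base frame: x ahead of the robot, y to its left, z up, the work surface at z = 0. Lengths are in m, angles in degrees, forces in N, time in s.
With the tool pointing down it reaches from about 0.425 to 0.875 m from the base axis. Payload 4.7 kg.
Tool frame: the origin (TCP) lies midway between the tips of the shut fingers; the grasp point (between the pads) lies 19 mm behind it; z points along the fingers, y is the line along which they close (so a half turn about z gives the same grasp; the last joint's range is limited). The gripper opens to 87 mm and grips with 3 to 60 N. Pads are 19 mm wide; open, the fingers measure 117 mm over their backs; the gripper's body (75 mm by 190 mm) begins 51 mm behind the grasp point.
Start: joints at [-73.791, 18.392, -4.016, 83.108, 1.295, 78.541, -3.26], TCP at [0.173, 0.627, 0.223] pointing down, gripper open.
Joint ranges: [-163.93, 163.93], [-17.29, 119.83], [-79.2, 71.16], [3.27, 140.29], [-89.18, 269.18], [5.43, 117.66], [-154.24, 154.24]. Speed limits (degrees/s): [147.25, 147.25, 180, 180, 180, 180, 180].

## Interface

Orientations are given as [roll, pitch, yaw] about the fixed x, y, z axes, in that order (R = Rz(yaw) Ry(pitch) Rx(roll)).
In Python, from cell import env gives the robot as it stands. The module is installed in compiled form; this text tells all that it offers.
- The arm moves only by the tool step_arm, never from a script. Its argument "rows" is a list of rows, each an object with "angular": the turn, a rotation vector about the tool's x, y, z in units of pi rad (1.0 is pi rad), a list of three; "slide": the shift along the tool's x, y, z in units of 500 mm (1.0 is 500 mm), a list of three; "jaw": the opening, from 0 (shut) to 1 (fully open). A call has 1 to 10 rows; each row shifts and turns the commanded pose from where the row before left it, along the tool's axes as they then stand; what a row does not reach is not made up. A row lasts 1/8 s, in which the tool goes at most 62.5 mm and 10.7 degrees, less where a joint would pass 70% of its speed; a pose out of reach is approached as far as the arm can. A call with a number of a shift or a turn outside -1 to 1 is refused whole. A call with a gripper value outside its range is refused whole. The fingers move at their own pace and stop on an object; "newtons" is the grip in N (left out, the last holds). Time passes only in rows, so rows that do not move let the fingers close. It gives the time, the measured TCP pose, the force, the opening and the grip force at its end, in the units of the state.
- env.get_obs(): the state, without advancing time (a new reading comes with each control period).
- env.read_camera(name): name is "scene" or "top" or "wrist"; returns the picture (480x640x3 uint8, red, green, blue); there is no depth.
- env.camera_info(name): a dict with "fx", "fy", "cx", "cy" (pixels), "k1" (the pictures are not rectified: a ray, as slopes to the right and down, at radius r is drawn at 1 + k1 r^2 times it, then the intrinsics apply), "R" (3x3) and "t" (3): a world point X has camera coordinates R X + t. Camera axes: x right, y down, z forward; pixel columns grow to the right and rows downward; lengths in m; the calibration is good to about 2 mm. A picture is of the moment at which its call begins: read the wrist's pose just before it. camera_info takes no time and is no camera call; for the wrist camera it gives the pose at the moment of the call.
- env.sign_off(): hands the job in; it is judged then, once.
The state is a dict: "time_s": time; "qpos": joint angles; "joint_velocities": joint speeds; "effort": joint torques, N m; "tool_pos": TCP position; "tool_rot": TCP orientation; "force": force on the tool from outside, world axes, zero at the start; "wrist_torque": the same for the moment, N m; "grip_width": finger opening in m; "grasp_force": force on a finger pad.
Only numpy, scipy, OpenCV 4.12 (cv2) and the standard library are available. Lean on these libraries where they do the work, as an engineer would, in place of code of your own. Each camera call takes 0.05 s, during which the arm holds its last target. There are 200 camera calls.

## Task

The check of the packing scale is finished: take apart the stack of four steel check weights on its platform and put each weight back into its own black storage block, the one whose round pocket fits it, standing flat on the pocket's floor. Set each down gently instead of dropping it, tip none over, and leave the beaker and the counter where they are.

Things in the scene. Friction and masses are not known exactly. Their poses are not given: they have to be found in the camera images.
- weight_500g: steel check weight of 500 g: a plain upright disc 58 mm in diameter and 24 mm high, largest, bottom of the stack. Origin: centre of its underside, z up along its axis. It stands on the 174 x 154 mm platform of a low fixed bench scale, 45 mm above the bench (its highest part). The scale is left or right of the blocks; a packed kit tray, 55 mm high, on the other side.
- weight_300g: steel check weight of 300 g: a plain upright disc 46 mm in diameter and 24 mm high, second largest, standing on the largest. Origin: centre of its underside, z up along its axis. The weights stand on one another up to 3 mm off-centre.
- weight_200g: steel check weight of 200 g: a plain upright disc 37 mm in diameter and 24 mm high, second smallest, standing on the second largest. Origin: centre of its underside, z up along its axis. The weights stand on one another up to 3 mm off-centre.
- weight_100g: steel check weight of 100 g: a plain upright disc 26 mm in diameter and 24 mm high, smallest, at the top of the stack. Origin: centre of its underside, z up along its axis. The weights stand on one another up to 3 mm off-centre.
- block_500g: fixed black square storage block 88 x 88 mm, 20 mm high, open round pocket in its top for the 58 mm weight: 64 mm in diameter, 7 mm deep, grey floor 13 mm above the bench; a weight in it sticks out 17 mm. Origin: centre of the block's underside, below the pocket's centre; z up, x and y along its sides. The blocks swap places between starts.
- block_300g: fixed black square storage block 76 x 76 mm, 20 mm high, open round pocket in its top for the 46 mm weight: 52 mm in diameter, 7 mm deep, grey floor 13 mm above the bench; a weight in it sticks out 17 mm. Origin: centre of the block's underside, below the pocket's centre; z up, x and y along its sides. The blocks swap places between starts.
- block_200g: fixed black square storage block 67 x 67 mm, 20 mm high, open round pocket in its top for the 37 mm weight: 43 mm in diameter, 7 mm deep, grey floor 13 mm above the bench; a weight in it sticks out 17 mm. Origin: centre of the block's underside, below the pocket's centre; z up, x and y along its sides. The blocks swap places between starts.
- block_100g: fixed black square storage block 56 x 56 mm, 20 mm high, open round pocket in its top for the 26 mm weight: 32 mm in diameter, 7 mm deep, grey floor 13 mm above the bench; a weight in it sticks out 17 mm. Origin: centre of the block's underside, below the pocket's centre; z up, x and y along its sides. The blocks swap places between starts.
- beaker: bystander: clear beaker of black plugs, 61 mm in diameter, 48 mm high, loose, standing behind the blocks. Origin: centre of its underside.
- counter: bystander: silver hand tally counter, 72 x 52 x 24 mm, loose, lying behind the blocks. Origin: centre of its underside.

How it is judged:
By the outcome, as a careful person would: the job done as asked, in the order asked, and still so for the second after the job is handed in, with the robot touching nothing.
It also fails if it takes over 96 s, if anything falls off the work surface, if the arm or the gripper's body presses on something with over 40 N, if the wrist force passes 120 N, or if a joint passes its speed limit or range.

## Working session

There is one attempt and no reset: what is moved stays moved. The work goes in short steps, Python scripts to look and compute and a tool call to move; the robot and the scene stay as the last step left them, time stands still between calls to the robot, and variables do not carry over. Pictures are saved under pics/ and viewed, at most 14 in all, crops included, and the job is handed in when it is done.

Besides the shell and the picture viewer there is one more tool, called after ">>>" as name(argument=value, ...) on one line, values as JSON. step_arm: Moves the arm, as the interface text tells. Shifts and turns lie within -1 to 1; 1 stands for 500 mm of shift or pi rad of turn. Its arguments: {"type":"object","properties":{"rows":{"type":"array"},"newtons":{"type":"number"}},"required":["rows"]}

```bash
mkdir -p pics
python3 - <<'E'
from cell import env
import cv2
o=env.get_obs(); print({k:o[k] for k in('time_s','tool_pos','tool_rot','force','grip_width')})
for n in('scene','top'):
    cv2.imwrite(f'pics/{n}0.png',env.read_camera(n)[:,:,::-1]); print(n,env.camera_info(n))
E
```

```text
{'time_s': 0.0, 'tool_pos': array([0.17252915, 0.62610702, 0.22144482]), 'tool_rot': array([-1.79889047e+02,  5.80931827e-03,  1.64599939e+02]), 'force': array([ 0.76484129,  0.21876644, -0.33329227]), 'grip_width': 0.08658699928693593}
scene {'fx': 529.7608386389932, 'fy': 529.7608386389932, 'cx': 310.8590206061536, 'cy': 235.76919403230784, 'k1': -0.12309285677885952, 'R': array([[ 0.87083215, -0.49155196, -0.00529494],
       [-0.2557783 , -0.44388522, -0.85880345],
       [ 0.41979618,  0.74922799, -0.51227785]]), 't': array([-0.54234237,  0.23338935,  1.0645867 ])}
top {'fx': 439.58817836892894, 'fy': 439.58817836892894, 'cx': 319.5477430841936, 'cy': 241.56654311153352, 'k1': -0.02159252793383887, 'R': array([[-0.02589096, -0.99933601,  0.02563574],
       [-0.98552667,  0.02121872, -0.16818727],
       [ 0.16753164, -0.02961923, -0.98542166]]), 't': array([-0.01424812,  0.6262876 ,  0.88700961])}
```

View pics/top0.png

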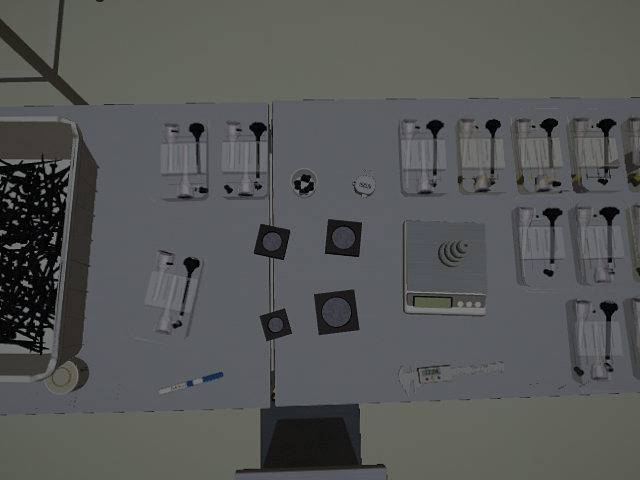

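View pics/scene0.png

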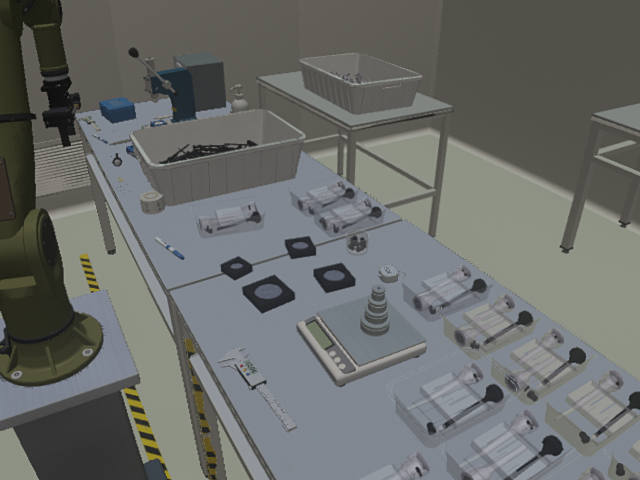

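The top view shows the blocks at about (337,312), (344,238), (272,242) and (275,324), and the stack on the scale near (453,252). The beaker (303,182) and counter (364,184) are behind the blocks. The scene view confirms the upright stack at (376,310).

```bash
cat > h.py <<'E'
import numpy as np, cv2
from cell import env
def ray(c,px):
    K=np.array([[c['fx'],0,c['cx']],[0,c['fy'],c['cy']],[0,0,1]])
    u=cv2.undistortPoints(np.array(px,float).reshape(-1,1,2),K,np.array([c['k1'],0,0,0.]))[:,0]
    R=np.array(c['R']);d=np.c_[u,np.ones(len(u))]@R
    return -R.T@np.array(c['t']),d
def cast(c,px,z):
    o,d=ray(c,px); return o+d*((z-o[2])/d[:,2])[:,None]
def proj(c,X):
    p=np.atleast_2d(X)@np.array(c['R']).T+np.array(c['t']);s=p[:,:2]/p[:,2:]
    s=s*(1+c['k1']*(s**2).sum(1,keepdims=True))
    return s*[c['fx'],c['fy']]+[c['cx'],c['cy']]
E
python3 - <<'E'
from h import *
for n,win in(('top',(200,200,440,350)),('scene',(200,220,370,320))):
    im=cv2.imread(f'pics/{n}0.png');c=env.camera_info(n)
    g=im.max(2);x0,y0,x1,y1=win
    m=np.zeros_like(g);m[y0:y1,x0:x1]=(g[y0:y1,x0:x1]<55)*255
    cs,h=cv2.findContours(m,cv2.RETR_CCOMP,cv2.CHAIN_APPROX_NONE)
    for k,q in enumerate(cs):
        if cv2.contourArea(q)<80: continue
        hole=h[0][k][3]>=0
        P=cast(c,q[:,0],.013 if hole else .02)[:,:2].astype(np.float32)
        if hole:
            e=cv2.fitEllipse(P);print(n,'hole',np.round(e[0],4),np.round(e[1],4),q[:,0].mean(0).round())
        else:
            r=cv2.minAreaRect(P);print(n,'rect',np.round(r[0],4),np.round(r[1],4),round(r[2],1),q[:,0].mean(0).round())
t=cv2.imread('pics/top0.png');s=cv2.imread('pics/scene0.png')
a=cv2.resize(t[210:325,395:495],None,fx=5,fy=5,interpolation=2);b=cv2.resize(s[275:390,295:355+0+75],None,fx=2.96,fy=5)
b=cv2.resize(s[280:340,350:405],None,fx=5,fy=5)
cv2.imwrite('pics/a.png',a)
c=env.camera_info('top')
print(cast(c,[[453,252]],.069),cast(c,[[463,245]],.141),cast(c,[[405,221],[486,222],[404,314],[485,315]],.045))
E
```

```text
top rect [0.4537 0.0691] [0.0568 0.0565] 15.3 [275. 325.]
top hole [0.4533 0.0699] [0.0323 0.0325] [275. 324.]
top rect [ 0.4774 -0.0619] [0.0872 0.0875] 5.4 [336. 312.]
top hole [ 0.4772 -0.0622] [0.0644 0.0648] [336. 312.]
top rect [0.5832 0.0877] [0.0686 0.1744] 76.9 [271. 264.]
top hole [0.6358 0.0765] [0.0429 0.0434] [272. 241.]
top rect [ 0.6395 -0.0826] [0.076  0.0787] 83.0 [343. 238.]
top hole [ 0.6412 -0.0833] [0.052  0.0528] [343. 237.]
scene rect [ 0.4702 -0.0744] [0.0942 0.1054] 6.0 [268. 293.]
scene hole [ 0.4762 -0.0593] [0.0642 0.0678] [268. 291.]
scene rect [ 0.6311 -0.0957] [0.0936 0.0812] 82.6 [334. 278.]
scene hole [ 0.6402 -0.0802] [0.0527 0.0548] [334. 275.]
scene rect [0.4459 0.0553] [0.0661 0.0724] 15.3 [236. 268.]
scene hole [0.4525 0.0741] [0.0337 0.0355] [236. 266.]
scene rect [0.6259 0.0612] [0.0883 0.071 ] 76.3 [300. 247.]
scene hole [0.6344 0.0793] [0.045  0.0473] [300. 245.]
[[ 0.59463843 -0.3103228   0.069     ]] [[ 0.59800777 -0.3067456   0.141     ]] [[ 0.66878988 -0.21755636  0.045     ]
 [ 0.66299714 -0.39727589  0.045     ]
 [ 0.46819107 -0.20371754  0.045     ]
 [ 0.46127656 -0.37703711  0.045     ]]
```

View pics/a.png

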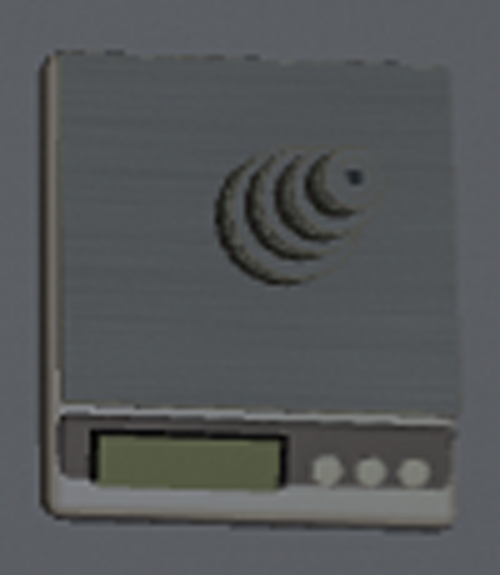

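>>> step_arm(rows=[{"angular":[0,0,0],"slide":[0,0,-0.1],"jaw":1},{"angular":[0,0,0],"slide":[0,0,-0.1],"jaw":1},{"angular":[0,0,0.03],"slide":[-0.12,-0.006,0],"jaw":1},{"angular":[0,0,0.03],"slide":[-0.12,-0.006,0],"jaw":1},{"angular":[0,0,0.03],"slide":[-0.12,-0.006,0],"jaw":1},{"angular":[0,0,0.03],"slide":[-0.12,-0.006,0],"jaw":1},{"angular":[0,0,0.03],"slide":[-0.12,-0.006,0],"jaw":1},{"angular":[0,0,0.03],"slide":[-0.12,-0.006,0],"jaw":1},{"angular":[0,0,0.03],"slide":[-0.12,-0.006,0],"jaw":1},{"angular":[0,0,0.03],"slide":[-0.12,-0.006,0],"jaw":1}])

```text
time_s: 1.35
tool_pos: [0.5477, 0.3414, 0.3218]
tool_rot: [-179.9, 0.0, 121.2]
force: [1.0, 0.4, 0.0]
grip_width: 0.0869
grasp_force: 0.0
```

>>> step_arm(rows=[{"angular":[0,0,0.03],"slide":[-0.12,-0.006,0],"jaw":1},{"angular":[0,0,0.03],"slide":[-0.12,-0.006,0],"jaw":1},{"angular":[0,0,0.03],"slide":[-0.12,-0.006,0],"jaw":1},{"angular":[0,0,0.03],"slide":[-0.12,-0.006,0],"jaw":1},{"angular":[0,0,0.03],"slide":[-0.12,-0.006,0],"jaw":1},{"angular":[0,0,0],"slide":[-0.06,-0.08,0],"jaw":1},{"angular":[0,0,0],"slide":[0,0,0],"jaw":1},{"angular":[0,0,0],"slide":[0,0,0],"jaw":1}])

```text
time_s: 2.35
tool_pos: [0.6, 0.0275, 0.3226]
tool_rot: [180.0, -0.1, 94.5]
force: [-0.1, -0.4, -0.5]
grip_width: 0.0868
grasp_force: 0.0
```

```bash
cat >> h.py <<'E'
def snap(name):
    c=env.camera_info('wrist');im=env.read_camera('wrist')[:,:,::-1].copy()
    cv2.imwrite(f'pics/{name}.png',im);return c,im
E
python3 - <<'E'
from h import *
import pickle
c,im=snap('w1');pickle.dump(c,open('w1.pkl','wb'))
print(env.get_obs()['tool_pos'],-c['R'].T@c['t'],c['R'][2],c['fx'])
E
```

```text
[0.60019476 0.02824725 0.32242621] [0.59330111 0.10346217 0.4856125 ] [ 0.02285283 -0.2792335  -0.95995125] 377.7760927035315
```

View pics/w1.png

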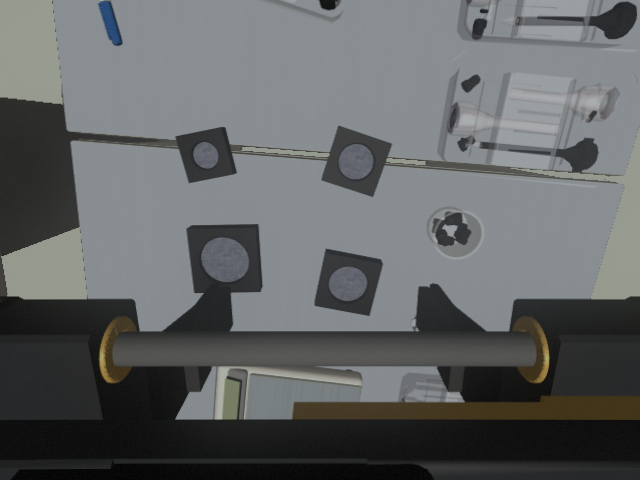

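Run:
```python
from h import *
import pickle
W=pickle.load(open('w1.pkl','rb'))
for n,f,c,win in(('top','top0',env.camera_info('top'),(200,200,440,350)),('scene','scene0',env.camera_info('scene'),(200,220,370,320)),('wrist','w1',W,(150,110,400,320))):
    g=cv2.imread(f'pics/{f}.png').max(2);x0,y0,x1,y1=win
    m=np.zeros_like(g);m[y0:y1,x0:x1]=(g[y0:y1,x0:x1]<(60 if n=='wrist' else 55))*255
    cs,h=cv2.findContours(m,cv2.RETR_CCOMP,cv2.CHAIN_APPROX_NONE)
    for k,q in enumerate(cs):
        if cv2.contourArea(q)<80 or h[0][k][3]<0: continue
        e=cv2.fitEllipse(cast(c,q[:,0],.0165)[:,:2].astype(np.float32))
        print(n,np.round(e[0],4),np.round(e[1],4),round(e[2]),q[:,0].mean(0).round())
```

```text
top [0.4534 0.0696] [0.0322 0.0324] 34 [275. 324.]
top [ 0.4772 -0.062 ] [0.0642 0.0645] 3 [336. 312.]
top [0.6352 0.0762] [0.0427 0.0432] 45 [272. 241.]
top [ 0.6405 -0.083 ] [0.0518 0.0526] 162 [343. 237.]
scene [ 0.4743 -0.0636] [0.0639 0.0675] 64 [268. 291.]
scene [ 0.6375 -0.0844] [0.0524 0.0545] 49 [334. 275.]
scene [0.4507 0.0692] [0.0336 0.0353] 56 [236. 266.]
scene [0.6318 0.0743] [0.0448 0.0471] 43 [300. 245.]
wrist [ 0.6401 -0.0843] [0.0515 0.0541] 103 [348. 283.]
wrist [ 0.4769 -0.0634] [0.0633 0.0655] 68 [225. 259.]
wrist [0.4532 0.0683] [0.0326 0.0329] 33 [206. 155.]
```

>>> step_arm(rows=[{"angular":[0,0,0.03],"slide":[-0.12,0,0],"jaw":1},{"angular":[0,0,0.03],"slide":[-0.12,0,0],"jaw":1},{"angular":[0,0,0.03],"slide":[-0.12,0,0],"jaw":1},{"angular":[0,0,0.03],"slide":[-0.12,0,0],"jaw":1},{"angular":[0,0,0],"slide":[0,0,0],"jaw":1},{"angular":[0,0,0],"slide":[0,0,0],"jaw":1}])

```text
time_s: 3.15
tool_pos: [0.5856, -0.2099, 0.3221]
tool_rot: [-180.0, -0.0, 72.9]
force: [-0.4, 0.4, -0.4]
grip_width: 0.0872
grasp_force: 0.0
```

>>> step_arm(rows=[{"angular":[0,0,0],"slide":[-0.11,0.035,0],"jaw":1},{"angular":[0,0,0],"slide":[-0.11,0.035,0],"jaw":1},{"angular":[0,0,0],"slide":[-0.11,0.035,0],"jaw":1},{"angular":[0,0,0],"slide":[0,0,0],"jaw":1},{"angular":[0,0,0],"slide":[0,0,0],"jaw":1}])

```text
time_s: 3.78
tool_pos: [0.5877, -0.3822, 0.3217]
tool_rot: [-180.0, -0.1, 73.0]
force: [0.5, 1.5, 0.3]
grip_width: 0.0869
grasp_force: 0.0
```

Run:
```python
from h import *
import pickle
c,im=snap('w2');pickle.dump(c,open('w2.pkl','wb'))
p=proj(c,[.597,-.309,.141])[0];print(env.get_obs()['tool_pos'],p)
x,y=p.astype(int);x0=max(x-80,0);y0=max(y-60,0);print(x0,y0)
cv2.imwrite('pics/w2c.png',cv2.resize(im[y0:y0+120,x0:x0+160],None,fx=5,fy=5,interpolation=2))
```

```text
[ 0.58796348 -0.38158246  0.32208942] [309.86250409 138.3628749 ]
229 78
```

View pics/w2c.png

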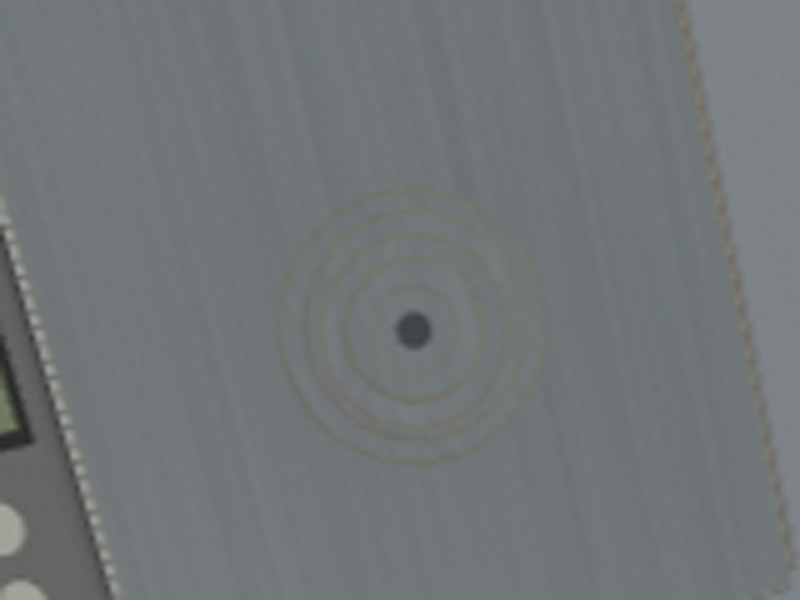

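The picture looks nearly straight down on the stack. The 100 g disc's dot is at full-image pixel (311.8,144), and its rings are nearly concentric.

Run:
```python
from h import *
import pickle
c=pickle.load(open('w2.pkl','rb'))
def f(x,y,z): return cast(c,[[229+x/5-.4,78+y/5-.4]],z)[0].round(4)
print('dot',f(414,330,.141))
for n,z,l,r,t,b in((100,.141,345,482,255,403),(200,.117,320,505,235,430),(300,.093,305,522,210,440),(500,.069,278,545,187,465)):
    print(n,f((l+r)/2,(t+b)/2,z),np.linalg.norm(f(l,(t+b)/2,z)-f(r,(t+b)/2,z)),np.linalg.norm(f((l+r)/2,t,z)-f((l+r)/2,b,z)))
print(cast(env.camera_info('top'),[[464,245.6]],.141))
```

```text
dot [ 0.597  -0.3136  0.141 ]
100 [ 0.5969 -0.3134  0.141 ] 0.024041630560342638 0.02507927431167023
200 [ 0.5957 -0.3142  0.117 ] 0.034797988447610013 0.03545320859950479
300 [ 0.5954 -0.3132  0.093 ] 0.043399769584641784 0.04446706646496931
500 [ 0.594  -0.3135  0.069 ] 0.05668509504270061 0.05705436004373373
[[ 0.59677822 -0.30862972  0.141     ]]
```

>>> step_arm(rows=[{"angular":[0,0,0],"slide":[0.11,-0.02,0],"jaw":0.7},{"angular":[0,0,0],"slide":[0.027,-0.003,0.05],"jaw":0.7},{"angular":[0,0,0],"slide":[0,0,0.1],"jaw":0.7},{"angular":[0,0,0],"slide":[0,0,0.1],"jaw":0.7},{"angular":[0,0,0],"slide":[0,0,0.08],"jaw":0.7},{"angular":[0,0,0],"slide":[0,0,0],"jaw":0.7},{"angular":[0,0,0],"slide":[0,0,0],"jaw":0.7}])

```text
time_s: 4.7
tool_pos: [0.5969, -0.3149, 0.1597]
tool_rot: [179.8, -0.0, 72.9]
force: [-0.0, -0.3, 0.0]
grip_width: 0.0613
grasp_force: 0.0
```

>>> step_arm(rows=[{"angular":[0,0,0],"slide":[0.003,0,0.04],"jaw":0.7},{"angular":[0,0,0],"slide":[0,0,0.028],"jaw":0.7},{"angular":[0,0,0],"slide":[0,0,0],"jaw":0.4},{"angular":[0,0,0],"slide":[0,0,0],"jaw":0.2},{"angular":[0,0,0],"slide":[0,0,0],"jaw":0.2},{"angular":[0,0,0],"slide":[0,0,0],"jaw":0.2},{"angular":[0,0,0],"slide":[0,0,0],"jaw":0.2},{"angular":[0,0,0],"slide":[0,0,0],"jaw":0.2}], newtons=20)

```text
time_s: 5.7
tool_pos: [0.5959, -0.3147, 0.124]
tool_rot: [179.9, 0.0, 72.8]
force: [-0.7, -0.2, 1.4]
grip_width: 0.0251
grasp_force: 20.0
```

>>> step_arm(rows=[{"angular":[0,0,0],"slide":[0,0,0],"jaw":0.4},{"angular":[0,0,0],"slide":[0,0,0],"jaw":0.4},{"angular":[0,0,0],"slide":[0,0,-0.007],"jaw":0.4},{"angular":[0,0,0],"slide":[0,0,0],"jaw":0.2},{"angular":[0,0,0],"slide":[0,0,0],"jaw":0.2},{"angular":[0,0,0],"slide":[0,0,0],"jaw":0.2},{"angular":[0,0,0],"slide":[0,0,0],"jaw":0.2}], newtons=20)

```text
time_s: 6.58
tool_pos: [0.5957, -0.3145, 0.1272]
tool_rot: [180.0, -0.0, 72.8]
force: [-0.0, -0.3, 0.9]
grip_width: 0.0251
grasp_force: 20.0
```

>>> step_arm(rows=[{"angular":[0,0,0],"slide":[0,0,-0.06],"jaw":0.2},{"angular":[0,0,0],"slide":[0.095,-0.073,0],"jaw":0.2},{"angular":[0,0,0],"slide":[0.095,-0.073,0],"jaw":0.2},{"angular":[0,0,0],"slide":[0.095,-0.073,0],"jaw":0.2},{"angular":[0,0,0],"slide":[0.095,-0.073,0],"jaw":0.2},{"angular":[0,0,0],"slide":[0.095,-0.073,0],"jaw":0.2},{"angular":[0,0,0],"slide":[0.095,-0.073,0],"jaw":0.2},{"angular":[0,0,0],"slide":[0.076,-0.062,0.04],"jaw":0.2},{"angular":[0,0,0],"slide":[0,0,0.08],"jaw":0.2},{"angular":[0,0,0],"slide":[0,0,0],"jaw":0.2}])

```text
time_s: 7.82
tool_pos: [0.4493, 0.0675, 0.0946]
tool_rot: [-179.7, 0.2, 72.8]
force: [0.5, -0.4, -1.1]
grip_width: 0.0257
grasp_force: 20.0
```

>>> step_arm(rows=[{"angular":[0,0,0],"slide":[0,0,0],"jaw":0.2}])

```text
time_s: 7.95
tool_pos: [0.4531, 0.0673, 0.098]
tool_rot: [179.9, -0.0, 72.7]
force: [0.2, -1.4, -0.4]
grip_width: 0.0254
grasp_force: 20.0
```

>>> step_arm(rows=[{"angular":[0,0,0],"slide":[0,0,0.06],"jaw":0.2},{"angular":[0,0,0],"slide":[0,0,0.05],"jaw":0.2},{"angular":[0,0,0],"slide":[0,0,0.01],"jaw":0.2},{"angular":[0,0,0],"slide":[0,0,0],"jaw":0.2},{"angular":[0,0,0],"slide":[0,0,0],"jaw":0.2}])

```text
time_s: 8.57
tool_pos: [0.4536, 0.0681, 0.0385]
tool_rot: [179.9, -0.1, 72.8]
force: [-0.6, -0.4, -0.9]
grip_width: 0.0251
grasp_force: 20.0
```

>>> step_arm(rows=[{"angular":[0,0,0],"slide":[0,0,0],"jaw":0.2}])

```text
time_s: 8.7
tool_pos: [0.4531, 0.0682, 0.038]
tool_rot: [179.9, -0.1, 72.8]
force: [0.5, 0.1, -1.5]
grip_width: 0.0252
grasp_force: 20.0
```

Run:
```python
from h import *
ims=[]
for n in('scene','top'):
    c=env.camera_info(n);im=env.read_camera(n)[:,:,::-1]
    x,y=proj(c,[.453,.069,.02])[0].astype(int);ims.append(cv2.resize(im[y-35:y+25,x-40:x+40],None,fx=5,fy=5,interpolation=2))
cv2.imwrite('pics/p1.png',np.hstack(ims))
c,im=snap('w3')
```

```text
(no output)
```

View pics/p1.png

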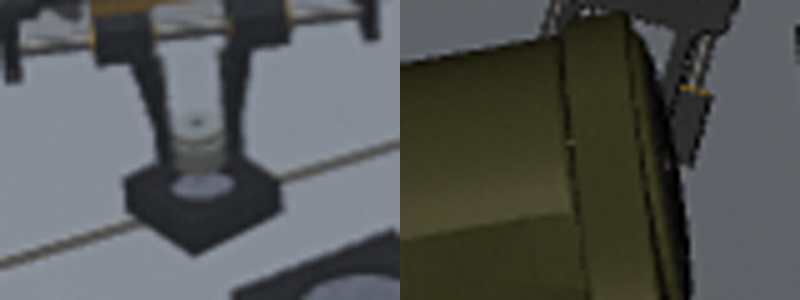

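The scene view shows the 100 g weight held upright, just above and centred on its pocket at crop (200,180). The arm hides the top view.

>>> step_arm(rows=[{"angular":[0,0,0],"slide":[0,0,0.012],"jaw":0.2},{"angular":[0,0,0],"slide":[0,0,0.01],"jaw":0.2},{"angular":[0,0,0],"slide":[0,0,0.004],"jaw":0.2},{"angular":[0,0,0],"slide":[0,0,0],"jaw":0.2},{"angular":[0,0,0],"slide":[0,0,0],"jaw":0.2}])

```text
time_s: 9.48
tool_pos: [0.4524, 0.068, 0.0241]
tool_rot: [180.0, -0.0, 72.8]
force: [0.3, 0.0, -1.1]
grip_width: 0.0256
grasp_force: 20.0
```

>>> step_arm(rows=[{"angular":[0,0,0],"slide":[0,0,0.002],"jaw":0.2},{"angular":[0,0,0],"slide":[0,0,0],"jaw":0.2}])

```text
time_s: 9.72
tool_pos: [0.4524, 0.068, 0.0231]
tool_rot: [180.0, -0.0, 72.8]
force: [0.5, -0.0, -0.5]
grip_width: 0.025
grasp_force: 20.0
```

>>> step_arm(rows=[{"angular":[0,0,0],"slide":[0,0,0.002],"jaw":0.2},{"angular":[0,0,0],"slide":[0,0,0],"jaw":0.2}])

```text
time_s: 9.98
tool_pos: [0.4524, 0.068, 0.0231]
tool_rot: [-180.0, -0.0, 72.8]
force: [-3.7, -1.0, 9.4]
grip_width: 0.0253
grasp_force: 20.0
```

>>> step_arm(rows=[{"angular":[0,0,0],"slide":[0,0,0.001],"jaw":0.2},{"angular":[0,0,0],"slide":[0,0,0],"jaw":0.2}])

```text
time_s: 10.22
tool_pos: [0.4525, 0.0681, 0.023]
tool_rot: [-180.0, -0.0, 72.8]
force: [-4.7, -1.4, 13.1]
grip_width: 0.0251
grasp_force: 20.0
```

>>> step_arm(rows=[{"angular":[0,0,0],"slide":[0,0,-0.002],"jaw":0.35},{"angular":[0,0,0],"slide":[0,0,0],"jaw":0.4},{"angular":[0,0,0],"slide":[0,0,0],"jaw":0.4},{"angular":[0,0,0],"slide":[0,0,-0.08],"jaw":0.4},{"angular":[0,0,0],"slide":[0,0,-0.1],"jaw":0.4},{"angular":[0,0,0],"slide":[0,0,-0.1],"jaw":0.7},{"angular":[0,0,0],"slide":[-0.095,0.073,0],"jaw":0.7},{"angular":[0,0,0],"slide":[-0.095,0.073,0],"jaw":0.7},{"angular":[0,0,0],"slide":[-0.095,0.073,0],"jaw":0.7}])

```text
time_s: 11.35
tool_pos: [0.5153, -0.1019, 0.1628]
tool_rot: [179.9, -0.1, 72.9]
force: [0.9, 0.5, 0.6]
grip_width: 0.0593
grasp_force: 0.0
```

Run:
```python
from h import *
im=env.read_camera('scene')[:,:,::-1]
cv2.imwrite('pics/p2.png',cv2.resize(im[220:340,200:420],None,fx=3,fy=3,interpolation=2))
```

```text
(no output)
```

View pics/p2.png

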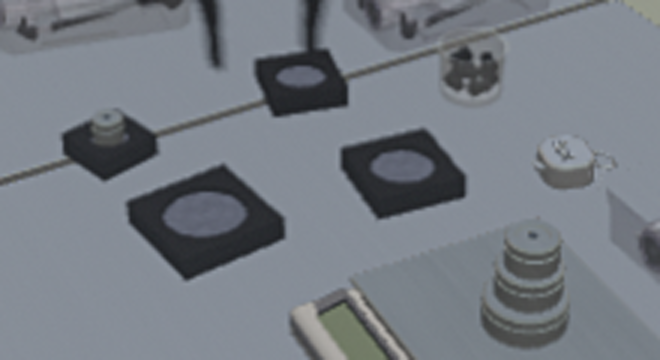

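>>> step_arm(rows=[{"angular":[0,0,0],"slide":[-0.095,0.073,0],"jaw":0.7},{"angular":[0,0,0],"slide":[-0.095,0.073,0],"jaw":0.7},{"angular":[0,0,0],"slide":[-0.095,0.073,0],"jaw":0.7},{"angular":[0,0,0],"slide":[-0.075,0.061,0],"jaw":0.7},{"angular":[0,0,0],"slide":[0,0,0.06],"jaw":0.7},{"angular":[0,0,0],"slide":[0,0,0],"jaw":0.7},{"angular":[0,0,0],"slide":[0,0,0],"jaw":0.7}])

```text
time_s: 12.28
tool_pos: [0.5957, -0.3129, 0.133]
tool_rot: [180.0, -0.0, 72.9]
force: [-0.6, 0.4, 0.9]
grip_width: 0.061
grasp_force: 0.0
```

The 100 g weight stands in its pocket at crop (107,125), and the three others are still stacked at (527,290).

>>> step_arm(rows=[{"angular":[0,0,0],"slide":[-0.001,0,0.045],"jaw":0.7},{"angular":[0,0,0],"slide":[0,0,0.014],"jaw":0.7},{"angular":[0,0,0],"slide":[0,0,0],"jaw":0.5},{"angular":[0,0,0],"slide":[0,0,0],"jaw":0.3},{"angular":[0,0,0],"slide":[0,0,0],"jaw":0.3},{"angular":[0,0,0],"slide":[0,0,0],"jaw":0.3},{"angular":[0,0,0],"slide":[0,0,0],"jaw":0.3}], newtons=25)

```text
time_s: 13.15
tool_pos: [0.5955, -0.3146, 0.1036]
tool_rot: [179.9, 0.0, 72.8]
force: [0.2, 0.2, 1.9]
grip_width: 0.0363
grasp_force: 25.0
```

>>> step_arm(rows=[{"angular":[0,0,0],"slide":[0,0,-0.06],"jaw":0.3},{"angular":[0,0,0],"slide":[0.11,-0.022,0],"jaw":0.3},{"angular":[0,0,0],"slide":[0.11,-0.022,0],"jaw":0.3},{"angular":[0,0,0],"slide":[0.11,-0.022,0],"jaw":0.3},{"angular":[0,0,0],"slide":[0.11,-0.022,0],"jaw":0.3},{"angular":[0,0,0],"slide":[0.11,-0.022,0],"jaw":0.3},{"angular":[0,0,0],"slide":[0.11,-0.022,0],"jaw":0.3},{"angular":[0,0,0],"slide":[0.107,-0.025,0],"jaw":0.3},{"angular":[0,0,0],"slide":[0,0,0.1],"jaw":0.3},{"angular":[0,0,0],"slide":[0,0,0.08],"jaw":0.3}])

```text
time_s: 14.4
tool_pos: [0.6326, 0.0767, 0.0411]
tool_rot: [-179.9, 0.0, 72.9]
force: [-0.1, -0.5, -2.4]
grip_width: 0.036
grasp_force: 25.0
```

>>> step_arm(rows=[{"angular":[0,0,0],"slide":[0,0,0],"jaw":0.3},{"angular":[0,0,0],"slide":[0,0,0],"jaw":0.3}])

```text
time_s: 14.65
tool_pos: [0.6345, 0.0748, 0.0444]
tool_rot: [179.9, -0.0, 72.8]
force: [0.9, 1.0, -1.1]
grip_width: 0.0359
grasp_force: 25.0
```

Run:
```python
from h import *
im=env.read_camera('scene')[:,:,::-1]
cv2.imwrite('pics/p3.png',cv2.resize(im[200:270,250:350],None,fx=5,fy=5,interpolation=2))
```

```text
(no output)
```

View pics/p3.png

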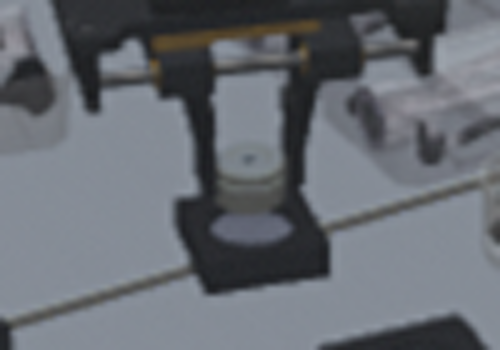

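The 200 g weight hangs centred over its pocket at crop (250,225).

>>> step_arm(rows=[{"angular":[0,0,0],"slide":[0,0,0.02],"jaw":0.3},{"angular":[0,0,0],"slide":[0,0,0.013],"jaw":0.3},{"angular":[0,0,0],"slide":[0,0,0.003],"jaw":0.3},{"angular":[0,0,0],"slide":[0,0,0],"jaw":0.3},{"angular":[0,0,0],"slide":[0,0,0],"jaw":0.3}])

```text
time_s: 15.32
tool_pos: [0.6337, 0.0752, 0.0253]
tool_rot: [180.0, -0.0, 72.8]
force: [-0.4, -0.2, -2.3]
grip_width: 0.0364
grasp_force: 25.0
```

>>> step_arm(rows=[{"angular":[0,0,0],"slide":[0,0,0.002],"jaw":0.3},{"angular":[0,0,0],"slide":[0,0,0],"jaw":0.3}])

```text
time_s: 15.58
tool_pos: [0.6335, 0.0752, 0.0241]
tool_rot: [180.0, -0.0, 72.8]
force: [-0.7, 0.4, -2.6]
grip_width: 0.0363
grasp_force: 25.0
```

>>> step_arm(rows=[{"angular":[0,0,0],"slide":[0,0,0.001],"jaw":0.3},{"angular":[0,0,0],"slide":[0,0,0],"jaw":0.3}])

```text
time_s: 15.82
tool_pos: [0.6336, 0.0752, 0.0236]
tool_rot: [180.0, -0.0, 72.8]
force: [0.1, -0.3, -1.4]
grip_width: 0.036
grasp_force: 25.0
```

>>> step_arm(rows=[{"angular":[0,0,0],"slide":[0,0,0.001],"jaw":0.3},{"angular":[0,0,0],"slide":[0,0,0],"jaw":0.3}])

```text
time_s: 16.08
tool_pos: [0.6336, 0.0752, 0.0236]
tool_rot: [180.0, -0.0, 72.8]
force: [-2.6, 0.3, 3.3]
grip_width: 0.0363
grasp_force: 25.0
```

>>> step_arm(rows=[{"angular":[0,0,0],"slide":[0,0,0.001],"jaw":0.3},{"angular":[0,0,0],"slide":[0,0,0],"jaw":0.3}])

```text
time_s: 16.32
tool_pos: [0.6336, 0.0752, 0.0236]
tool_rot: [-180.0, -0.0, 72.8]
force: [-3.7, 0.0, 7.2]
grip_width: 0.0363
grasp_force: 25.0
```

>>> step_arm(rows=[{"angular":[0,0,0],"slide":[0,0,-0.002],"jaw":0.5},{"angular":[0,0,0],"slide":[0,0,0],"jaw":0.55},{"angular":[0,0,0],"slide":[0,0,0],"jaw":0.55},{"angular":[0,0,0],"slide":[0,0,-0.1],"jaw":0.55},{"angular":[0,0,0],"slide":[0,0,-0.11],"jaw":0.8},{"angular":[0,0,0],"slide":[-0.11,0.022,0],"jaw":0.8},{"angular":[0,0,0],"slide":[-0.11,0.022,0],"jaw":0.8},{"angular":[0,0,0],"slide":[-0.11,0.022,0],"jaw":0.8}])

```text
time_s: 17.32
tool_pos: [0.6161, -0.0936, 0.1288]
tool_rot: [180.0, -0.0, 72.8]
force: [-0.2, -0.4, -0.1]
grip_width: 0.0687
grasp_force: 0.0
```

>>> step_arm(rows=[{"angular":[0,0,0],"slide":[-0.11,0.022,0],"jaw":0.8},{"angular":[0,0,0],"slide":[-0.11,0.022,0],"jaw":0.8},{"angular":[0,0,0],"slide":[-0.11,0.022,0],"jaw":0.8},{"angular":[0,0,0],"slide":[-0.105,0.025,0],"jaw":0.8},{"angular":[0,0,0],"slide":[0,0,0.04],"jaw":0.8},{"angular":[0,0,0],"slide":[0,0,0],"jaw":0.8},{"angular":[0,0,0],"slide":[0,0,0],"jaw":0.8}])

```text
time_s: 18.2
tool_pos: [0.5963, -0.3112, 0.1083]
tool_rot: [-180.0, -0.1, 73.0]
force: [0.4, 0.3, 0.2]
grip_width: 0.0696
grasp_force: 0.0
```

>>> step_arm(rows=[{"angular":[0,0,0],"slide":[-0.003,0,0.045],"jaw":0.8},{"angular":[0,0,0],"slide":[0,0,0.012],"jaw":0.8},{"angular":[0,0,0],"slide":[0,0,0],"jaw":0.6},{"angular":[0,0,0],"slide":[0,0,0],"jaw":0.4},{"angular":[0,0,0],"slide":[0,0,0],"jaw":0.4},{"angular":[0,0,0],"slide":[0,0,0],"jaw":0.4},{"angular":[0,0,0],"slide":[0,0,0],"jaw":0.4}], newtons=30)

```text
time_s: 19.08
tool_pos: [0.5952, -0.3151, 0.0806]
tool_rot: [179.9, 0.0, 72.8]
force: [-0.2, -0.5, 1.4]
grip_width: 0.0452
grasp_force: 30.0
```

>>> step_arm(rows=[{"angular":[0,0,0],"slide":[0,0,-0.06],"jaw":0.4},{"angular":[0,0,0],"slide":[0.116,-0.013,0],"jaw":0.4},{"angular":[0,0,0],"slide":[0.116,-0.013,0],"jaw":0.4},{"angular":[0,0,0],"slide":[0.116,-0.013,0],"jaw":0.4},{"angular":[0,0,0],"slide":[0.116,-0.012,0],"jaw":0.4},{"angular":[0,0,0],"slide":[0,0,0.08],"jaw":0.4},{"angular":[0,0,0],"slide":[0,0,0.053],"jaw":0.4},{"angular":[0,0,0],"slide":[0,0,0],"jaw":0.4},{"angular":[0,0,0],"slide":[0,0,0],"jaw":0.4}])

```text
time_s: 20.2
tool_pos: [0.6396, -0.0862, 0.0444]
tool_rot: [179.9, -0.0, 72.8]
force: [-0.1, -0.1, -2.6]
grip_width: 0.0452
grasp_force: 30.0
```

>>> step_arm(rows=[{"angular":[0,0,0],"slide":[0,0,0],"jaw":0.4}])

```text
time_s: 20.32
tool_pos: [0.6403, -0.0862, 0.0452]
tool_rot: [179.9, -0.0, 72.8]
force: [-0.3, 0.4, -3.6]
grip_width: 0.0452
grasp_force: 30.0
```

Run:
```python
from h import *
im=env.read_camera('scene')[:,:,::-1]
cv2.imwrite('pics/p4.png',cv2.resize(im[215:305,220:385],None,fx=4,fy=4,interpolation=2))
```

```text
(no output)
```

View pics/p4.png

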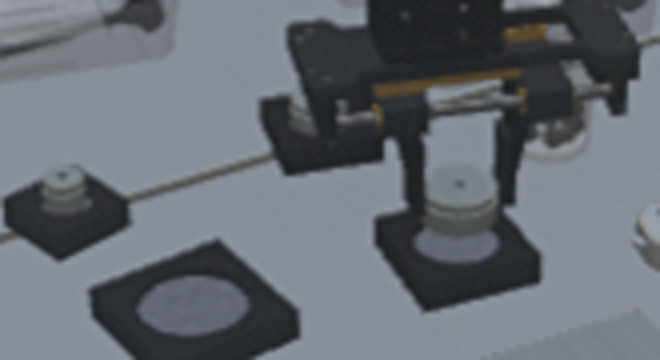

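The 300 g weight hangs over its pocket at crop (457,242), about 1 mm too far toward −y. I'll correct that while lowering.

>>> step_arm(rows=[{"angular":[0,0,0],"slide":[0.003,0,0.01],"jaw":0.4},{"angular":[0,0,0],"slide":[0,0,0.018],"jaw":0.4},{"angular":[0,0,0],"slide":[0,0,0.008],"jaw":0.4},{"angular":[0,0,0],"slide":[0,0,0],"jaw":0.4},{"angular":[0,0,0],"slide":[0,0,0],"jaw":0.4}])

```text
time_s: 21.0
tool_pos: [0.6397, -0.0843, 0.0255]
tool_rot: [180.0, 0.0, 72.8]
force: [-0.7, 0.6, -4.2]
grip_width: 0.045
grasp_force: 30.0
```

>>> step_arm(rows=[{"angular":[0,0,0],"slide":[0,0,0.002],"jaw":0.4},{"angular":[0,0,0],"slide":[0,0,0],"jaw":0.4}])

```text
time_s: 21.25
tool_pos: [0.6398, -0.0843, 0.0246]
tool_rot: [180.0, -0.0, 72.8]
force: [-0.7, -0.5, -2.6]
grip_width: 0.0449
grasp_force: 30.0
```

>>> step_arm(rows=[{"angular":[0,0,0],"slide":[0,0,0.001],"jaw":0.4},{"angular":[0,0,0],"slide":[0,0,0],"jaw":0.4}])

```text
time_s: 21.5
tool_pos: [0.6398, -0.0843, 0.0246]
tool_rot: [180.0, -0.0, 72.8]
force: [-2.2, 0.9, 1.6]
grip_width: 0.045
grasp_force: 30.0
```

>>> step_arm(rows=[{"angular":[0,0,0],"slide":[0,0,0.001],"jaw":0.4},{"angular":[0,0,0],"slide":[0,0,-0.001],"jaw":0.6},{"angular":[0,0,0],"slide":[0,0,0],"jaw":0.65},{"angular":[0,0,0],"slide":[0,0,0],"jaw":0.65},{"angular":[0,0,0],"slide":[0,0,-0.08],"jaw":0.65},{"angular":[0,0,0],"slide":[0,0,-0.09],"jaw":0.95},{"angular":[0,0,0],"slide":[-0.116,0.012,0],"jaw":0.95},{"angular":[0,0,0],"slide":[-0.116,0.012,0],"jaw":0.95},{"angular":[0,0,0],"slide":[-0.116,0.012,0],"jaw":0.95},{"angular":[0,0,0],"slide":[-0.117,0.012,0],"jaw":0.95}])

```text
time_s: 22.75
tool_pos: [0.5936, -0.3149, 0.1091]
tool_rot: [180.0, -0.0, 72.8]
force: [0.7, -0.1, 0.1]
grip_width: 0.0825
grasp_force: 0.0
```

>>> step_arm(rows=[{"angular":[0,0,0],"slide":[0,0,0.03],"jaw":0.95},{"angular":[0,0,0],"slide":[0,0,0],"jaw":0.95},{"angular":[0,0,0],"slide":[0,0,0],"jaw":0.95}])

```text
time_s: 23.12
tool_pos: [0.5949, -0.3112, 0.0938]
tool_rot: [-180.0, -0.1, 73.0]
force: [-0.3, 0.4, 0.8]
grip_width: 0.0829
grasp_force: 0.0
```

>>> step_arm(rows=[{"angular":[0,0,0],"slide":[-0.003,0,0.05],"jaw":0.95},{"angular":[0,0,0],"slide":[0,0,0.026],"jaw":0.95},{"angular":[0,0,0],"slide":[0,0,0],"jaw":0.8},{"angular":[0,0,0],"slide":[0,0,0],"jaw":0.5},{"angular":[0,0,0],"slide":[0,0,0],"jaw":0.5},{"angular":[0,0,0],"slide":[0,0,0],"jaw":0.5},{"angular":[0,0,0],"slide":[0,0,0],"jaw":0.5}], newtons=40)

```text
time_s: 24.0
tool_pos: [0.5938, -0.3151, 0.0569]
tool_rot: [179.9, -0.0, 72.8]
force: [0.2, 1.1, 4.9]
grip_width: 0.057
grasp_force: 40.0
```

>>> step_arm(rows=[{"angular":[0,0,0],"slide":[0,0,-0.08],"jaw":0.5},{"angular":[0,0,0],"slide":[0.082,-0.075,-0.02],"jaw":0.5},{"angular":[0,0,0],"slide":[0.082,-0.075,0],"jaw":0.5},{"angular":[0,0,0],"slide":[0.082,-0.075,0],"jaw":0.5},{"angular":[0,0,0],"slide":[0.082,-0.074,0],"jaw":0.5},{"angular":[0,0,0],"slide":[0.082,-0.074,0],"jaw":0.5},{"angular":[0,0,0],"slide":[0,0,0.08],"jaw":0.5},{"angular":[0,0,0],"slide":[0,0,0.046],"jaw":0.5},{"angular":[0,0,0],"slide":[0,0,0],"jaw":0.5},{"angular":[0,0,0],"slide":[0,0,0],"jaw":0.5}])

```text
time_s: 25.25
tool_pos: [0.4761, -0.0643, 0.0435]
tool_rot: [180.0, 0.0, 72.8]
force: [0.3, 1.5, -4.4]
grip_width: 0.0567
grasp_force: 40.0
```

>>> step_arm(rows=[{"angular":[0,0,0],"slide":[0,0,0],"jaw":0.5}])

```text
time_s: 25.38
tool_pos: [0.4768, -0.0642, 0.044]
tool_rot: [179.9, -0.0, 72.8]
force: [-0.2, 0.9, -5.8]
grip_width: 0.0565
grasp_force: 40.0
```

Run:
```python
from h import *
im=env.read_camera('scene')[:,:,::-1]
cv2.imwrite('pics/p5.png',cv2.resize(im[225:325,210:370],None,fx=4,fy=4,interpolation=2))
```

```text
(no output)
```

View pics/p5.png

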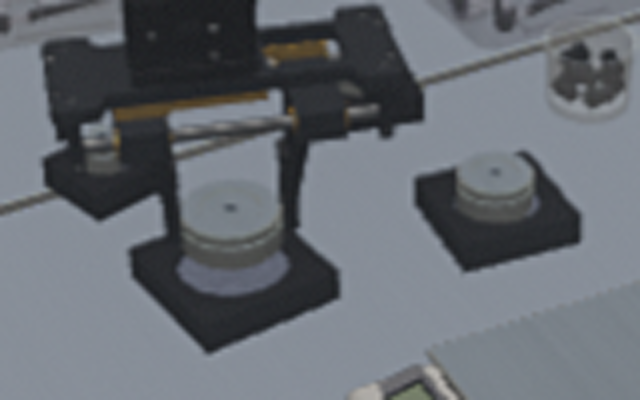

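The 500 g weight is centred over its pocket (crop x 232 against 233). The 300 g weight is seated at crop (495,190).

>>> step_arm(rows=[{"angular":[0,0,0],"slide":[0.001,0,0.01],"jaw":0.5},{"angular":[0,0,0],"slide":[0,0,0.015],"jaw":0.5},{"angular":[0,0,0],"slide":[0,0,0.008],"jaw":0.5},{"angular":[0,0,0],"slide":[0,0,0],"jaw":0.5},{"angular":[0,0,0],"slide":[0,0,0],"jaw":0.5}])

```text
time_s: 26.05
tool_pos: [0.4761, -0.0635, 0.0266]
tool_rot: [180.0, 0.0, 72.8]
force: [-0.1, 0.3, -5.1]
grip_width: 0.0568
grasp_force: 40.0
```

>>> step_arm(rows=[{"angular":[0,0,0],"slide":[0,0,0.002],"jaw":0.5},{"angular":[0,0,0],"slide":[0,0,0],"jaw":0.5}])

```text
time_s: 26.3
tool_pos: [0.476, -0.0634, 0.0256]
tool_rot: [180.0, -0.0, 72.8]
force: [1.2, 0.2, -4.9]
grip_width: 0.057
grasp_force: 40.0
```

>>> step_arm(rows=[{"angular":[0,0,0],"slide":[0,0,0.001],"jaw":0.5},{"angular":[0,0,0],"slide":[0,0,0],"jaw":0.5}])

```text
time_s: 26.55
tool_pos: [0.4759, -0.0634, 0.025]
tool_rot: [-180.0, -0.0, 72.8]
force: [0.3, 0.1, -5.3]
grip_width: 0.0572
grasp_force: 40.0
```

>>> step_arm(rows=[{"angular":[0,0,0],"slide":[0,0,0.001],"jaw":0.5},{"angular":[0,0,0],"slide":[0,0,0],"jaw":0.5}])

```text
time_s: 26.8
tool_pos: [0.476, -0.0634, 0.0249]
tool_rot: [-180.0, -0.0, 72.8]
force: [-1.6, 0.7, 0.8]
grip_width: 0.0569
grasp_force: 40.0
```

>>> step_arm(rows=[{"angular":[0,0,0],"slide":[0,0,0.001],"jaw":0.5},{"angular":[0,0,0],"slide":[0,0,0],"jaw":0.5}])

```text
time_s: 27.05
tool_pos: [0.476, -0.0634, 0.0248]
tool_rot: [-180.0, -0.0, 72.8]
force: [-4.6, 0.5, 7.5]
grip_width: 0.0569
grasp_force: 40.0
```

>>> step_arm(rows=[{"angular":[0,0,0],"slide":[0,0,-0.002],"jaw":0.75},{"angular":[0,0,0],"slide":[0,0,0],"jaw":0.8},{"angular":[0,0,0],"slide":[0,0,0],"jaw":0.8},{"angular":[0,0,0],"slide":[0,0,-0.1],"jaw":0.8},{"angular":[0,0,0],"slide":[0,0,-0.12],"jaw":0.8},{"angular":[0,0,0],"slide":[0,0,-0.12],"jaw":0.8},{"angular":[0,0,0],"slide":[0,0,-0.12],"jaw":0.8},{"angular":[0,0,0],"slide":[0,0,-0.12],"jaw":0.8},{"angular":[0,0,0],"slide":[-0.06,0.1,0],"jaw":0.8},{"angular":[0,0,0],"slide":[-0.06,0.1,0],"jaw":0.8}])

```text
time_s: 28.3
tool_pos: [0.5556, -0.1504, 0.3171]
tool_rot: [179.7, -0.2, 73.0]
force: [-0.9, 0.4, -0.3]
grip_width: 0.0697
grasp_force: 0.0
```

>>> step_arm(rows=[{"angular":[0,0,0],"slide":[0,0,0],"jaw":0.8},{"angular":[0,0,0],"slide":[0,0,0],"jaw":0.8},{"angular":[0,0,0],"slide":[0,0,0],"jaw":0.8}])

```text
time_s: 28.68
tool_pos: [0.5533, -0.1493, 0.3157]
tool_rot: [180.0, -0.1, 72.9]
force: [0.1, 0.1, 0.4]
grip_width: 0.0697
grasp_force: 0.0
```

Run:
```python
from h import *
c,im=snap('w9')
s=env.read_camera('scene')[:,:,::-1]
cv2.imwrite('pics/f.png',np.vstack([im[60:360,:],cv2.resize(s[220:320,205:418],(640,300),interpolation=2)]))
```

```text
(no output)
```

View pics/f.png

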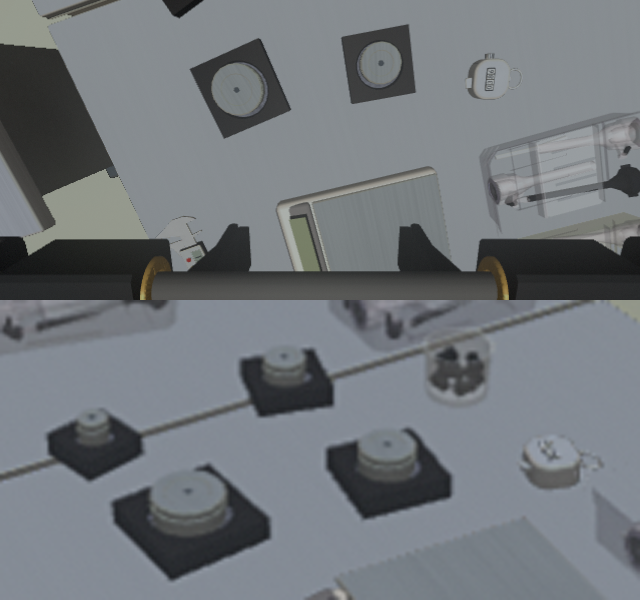

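All four weights stand flat inside their own pockets: 500 g at (188,500), 300 g at (387,455), 200 g at (284,362) and 100 g at (93,425). The beaker and counter haven't moved, and the gripper is clear.

```bash
python3 -c "
from cell import env
print(env.sign_off())"
```

```text
the job is handed in; nothing more can be done
None
```

All four check weights are back in their own storage blocks, set down gently and standing flat on the pocket floors; the beaker and counter were not moved, and I handed the job in at about 29 s of the 96 s allowed.

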